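# Set out a sampling line beside the mash jug

### The job

Set out the sampling line on the plank's three cork coasters: stand the open glass jar on the coaster next to the jug, the small capped bottle on the coaster at the end away from the jug, and the copper cup on the coaster between those two, each upright and centred on its coaster. Cover the jar with the wooden lid, knob up, centred on its mouth. Leave the jug and the water bottle standing where they are.

Things in the scene. Friction and masses are not known exactly. Their poses are not given: they have to be found in the camera images.
- jar: open empty clear-glass jar, loose, about 180 g, standing upright on the bench: body 60 mm diameter up to 62 mm height, then a shoulder to a 52 mm wide neck; 85 mm tall, wall 4 mm. Origin: centre of its underside; z up along its axis
- copper_cup: plain open copper cup without handle, loose, about 120 g, standing upright on the bench: 52 mm diameter at the foot, 56 mm at the rim, 60 mm tall, wall 3 mm. Origin: centre of its underside; z up along its axis
- dropper_bottle: small brown-glass bottle with a black screw cap, loose, about 120 g, standing upright on the bench: body 46 mm diameter up to 58 mm height, then a shoulder to the 26 mm wide cap; 90 mm tall. Origin: centre of its underside; z up along its axis
- lid: round flat wooden lid, loose, about 60 g, lying on the bench knob up: disc 66 mm diameter, 9 mm thick, flat below; on its centre an 18 mm wide stem, then (from 19 to 40 mm height) a knob of 24 mm diameter. It simply rests on the jar's rim. Origin: centre of its underside; z up through the knob
- jug: big whitish plastic measuring jug with a side handle, standing on the bench just beyond one end of the plank (either end): 104 mm diameter at the rim, 88 mm at the foot, 150 mm tall. Loose; not to be disturbed. Its handle points roughly away from the robot. Origin: centre of its underside
- water_bottle: clear drinking-water bottle with white cap and a blue band, standing on the bench just beyond the other end of the plank: 56 mm diameter, 150 mm tall. Loose; not to be disturbed. Origin: centre of its underside
- coaster_a: cork coaster, a fixed round disc of 80 mm diameter, 5 mm thick, lying on a fixed dark plank (130 x 400 mm, 12 mm thick) on the bench; its top is 17 mm above the bench. Origin: centre of its underside, 12 mm above the bench. One of three identical coasters in a row about 130 mm apart along the plank; which of the three is at which place changes
- coaster_b: cork coaster, a fixed round disc of 80 mm diameter, 5 mm thick, lying on a fixed dark plank (130 x 400 mm, 12 mm thick) on the bench; its top is 17 mm above the bench. Origin: centre of its underside, 12 mm above the bench. One of three identical coasters in a row about 130 mm apart along the plank; which of the three is at which place changes
- coaster_c: cork coaster, a fixed round disc of 80 mm diameter, 5 mm thick, lying on a fixed dark plank (130 x 400 mm, 12 mm thick) on the bench; its top is 17 mm above the bench. Origin: centre of its underside, 12 mm above the bench. One of three identical coasters in a row about 130 mm apart along the plank; which of the three is at which place changes
Things that resemble listed ones, but are neither listed nor needed, are in the scene too. Leave any blue look-alike of the dropper_bottle alone.

How it is judged:
By the outcome, as a careful person would: the job done as asked, in the order asked, and still so for the second after the job is handed in, with the robot touching nothing.
It also fails if it takes over 128 s, if anything falls off the work surface, if the arm or the gripper's body presses on something with over 40 N, if the wrist force passes 120 N, or if a joint passes its speed limit or range.

### The arm

A 6-joint arm with a two-finger parallel gripper is mounted at the origin on the work surface. World frame = base frame: x ahead of the robot, y to its left, z up, the work surface at z = 0. Lengths are in m, angles in rad, forces in N, time in s.
With the tool pointing down it reaches from about 0.25 to 0.775 m from the base axis. Payload 4 kg.
Tool frame: the origin (TCP) lies at the very end of the fingers, on their centre line; the grasp point (between the pads) lies 19 mm behind it (robot.hold_point_z is the distance from the TCP to the grasp point, in m); z points along the fingers, y is the line along which they close (so a half turn about z gives the same grasp; the last joint's range is limited). The gripper opens to 94 mm and grips with 3 to 60 N. Pads are 16 mm wide; open, the fingers measure 119 mm over their backs; the gripper's body (75 mm by 177 mm) begins 78 mm behind the grasp point.
Start: joints at [1.123, 0.087, 1.371, -0, 1.684, -0.103], TCP at [0.186, 0.518, 0.206] pointing down, gripper open.
Joint ranges: [-3.1, 3.1], [-0.76, 2.03], [0.27, 2.55], [-1.08, 4.22], [0.17, 2.65], [-2.57, 2.57]. Speed limits (rad/s): [2.79, 2.79, 3.14, 3.14, 3.14, 3.14].

### API

Orientations are given as [roll, pitch, yaw] about the fixed x, y, z axes, in that order (R = Rz(yaw) Ry(pitch) Rx(roll)).
In Python, from bench import robot gives the robot as it stands.
- The arm moves only by the tool carry_out, never from a script. Its argument "steps" is a list of rows, each a list of 3 entries, a list of its own where there are three numbers: the shift along the tool's x, y, z in m, then the turn about the tool's z in units of 10 degrees (1.0 is 10 degrees), then the closure, from -1 (fully open) to 1 (shut). In form: [[[tx, ty, tz], roll, jaw], ...]. A call has 1 to 10 rows; each row is the pose to reach, as a shift and turn from the pose commanded when the call began, along the tool's axes at that moment; what a row does not reach only later rows make up. A row lasts 1/8 s, in which the tool goes at most 62.5 mm and 10.7 degrees, less where a joint would pass 70% of its speed; a pose out of reach is approached as far as the arm can. A call with a gripper value outside its range is refused whole. The fingers move at their own pace and stop on an object; the grip force is fixed at half the most. Time passes only in rows, so rows that repeat a pose let the fingers close. It gives the time, the measured TCP pose, the force, the opening and the grip force at its end, in the units of the state.
- robot.get_obs(): the state, without advancing time (a new reading comes with each control period).
- robot.snapshot(name): name is "scene" or "top" or "wrist"; returns a dict with "image" (400x640x3 uint8, red, green, blue), "z_map" (400x640 float32, m along the optical axis (not along the pixel's ray), 0 where there is no reading), "mtx" (3x3 intrinsics, pixels), "R" (3x3) and "t" (3): a world point X has camera coordinates R X + t. Camera axes: x right, y down, z forward; pixel columns grow to the right and rows downward; lengths in m; the calibration is good to about 2 mm. A picture is of the moment at which its call begins.
- robot.close_job(): hands the job in; it is judged then, once.
The state is a dict: "time": time; "joint_positions": joint angles; "qvel": joint speeds; "joint_torque": joint torques, N m; "tool_pos": TCP position; "ee_rot": TCP orientation; "wrist_force": force on the tool from outside, world axes, zero at the start; "wrist_torque": the same for the moment, N m; "width": finger opening in m; "finger_force": force on a finger pad.
Only numpy, scipy, OpenCV 4.12 (cv2) and the standard library are available. Lean on these libraries where they do the work, as an engineer would, in place of code of your own. Each camera call takes 0.05 s, during which the arm holds its last target. There are 200 camera calls.

## Working session

There is one attempt and no reset: what is moved stays moved. The work goes in short steps, Python scripts to look and compute and a tool call to move; the robot and the scene stay as the last step left them, time stands still between calls to the robot, and variables do not carry over. Pictures are saved under pics/ and viewed, at most 14 in all, crops included, and the job is handed in when it is done.

Besides the shell and the picture viewer there is one more tool, called after "Call:" by a JSON object that holds its "fn" and its "kwargs", one argument or row to a line. carry_out: Moves the arm, as the interface text tells. Its arguments: {"type":"object","properties":{"steps":{"type":"array","items":{"type":"array"}}},"required":["steps"]}

```bash
mkdir -p pics; ls; python3 - <<'E'
from bench import robot
import cv2,numpy as np,pickle
d={}
for n in("scene","top"):
    s=robot.snapshot(n);d[n]=s;cv2.imwrite(f"pics/{n}0.png",s["image"][:,:,::-1])
    R,t=s["R"],s["t"];print(n,-R.T@t,R[2],s["mtx"].tolist(),(s["z_map"]>0).mean())
pickle.dump(d,open("s0.pkl","wb"))
o=robot.get_obs();print(o)
E
```

```text
pics
scene [1.09319785 0.57134613 0.55011699] [-0.60160305 -0.60452727 -0.52213078] [[383.13775852147603, 0.0, 321.6031953138765], [0.0, 383.13775852147603, 202.25467403478916], [0.0, 0.0, 1.0]] 0.9960078125
top [0.4134066  0.00727698 1.11675743] [ 0.10735904 -0.00494994 -0.99420799] [[458.0360931902537, 0.0, 328.57691311019033], [0.0, 458.0360931902537, 202.7091012337894], [0.0, 0.0, 1.0]] 0.9961640625
{'time': 0.1, 'joint_positions': array([ 1.12289101e+00,  8.78694496e-02,  1.37207509e+00, -1.45673131e-05,
        1.68360748e+00, -1.03098223e-01]), 'qvel': array([-0.00044153, -0.00044051, -0.0036706 ,  0.00117473, -0.00015327,
       -0.00024833]), 'joint_torque': array([ 2.27325334e-03, -3.41252518e+01, -3.03301406e+01,  7.19395140e-02,
        3.05052486e-02, -1.04163503e-04]), 'tool_pos': array([0.18570323, 0.51718044, 0.20444181]), 'ee_rot': array([-3.13964220e+00, -1.87248860e-04,  2.79678375e+00]), 'wrist_force': array([ 0.05382614, -0.40636158,  0.58620801]), 'wrist_torque': array([ 0.00603069,  0.02916446, -0.02519737]), 'finger_force': 0.0, 'width': 0.09421279700009383}
```

View pics/scene0.png

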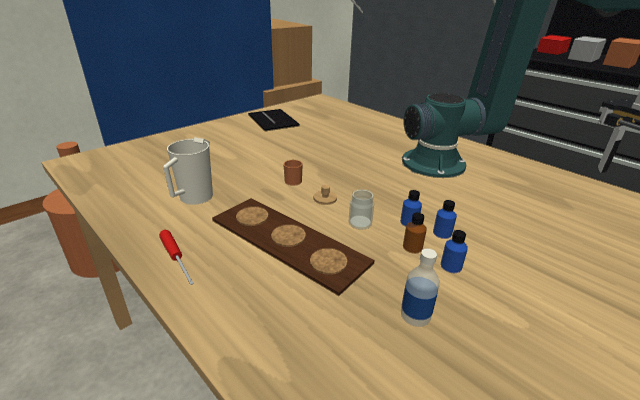

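View pics/top0.png

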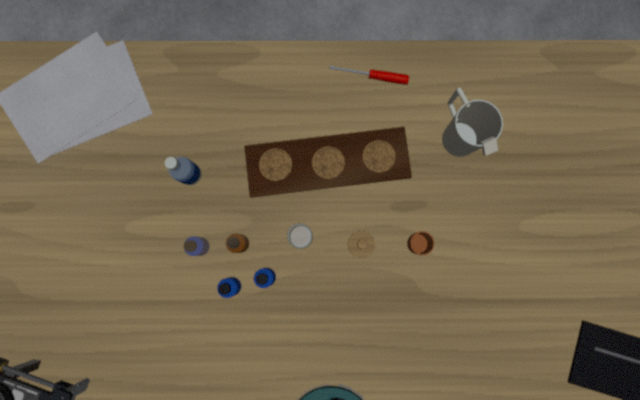

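The scene view shows the jug at (190,170) and the water bottle at (420,295). Between them are coasters at (252,215), (289,235) and (328,260), with the cup at (293,173), lid (325,195) and jar (361,210). For the brown bottle, the candidates are (415,233) brown, and the blue look-alikes (411,210), (445,219) and (454,252). In the top view the brown bottle is at (237,243), with blues at (196,246), (229,287) and (264,277). I choose the brown one. For the cup, the brown bottle and the floor bucket have a similar colour, but only (293,173) / top (420,243) is an open cup.

```bash
cat > h.py <<'E'
import numpy as np,cv2
def cast(s,uv,z):
    K,R,t=s["mtx"],s["R"],s["t"];c=-R.T@t
    d=R.T@np.linalg.inv(K)@np.array([uv[0],uv[1],1.]);return c+d*(z-c[2])/d[2]
def cloud(s):
    K,R,t=s["mtx"],s["R"],s["t"];h,w=s["z_map"].shape
    u,v=np.meshgrid(np.arange(w),np.arange(h));Z=s["z_map"]
    P=np.stack([(u-K[0,2])/K[0,0]*Z,(v-K[1,2])/K[1,1]*Z,Z],-1)
    W=(P-t)@R;W[Z==0]=np.nan;return W
def circ(xy):
    A=np.c_[2*xy,np.ones(len(xy))];p=np.linalg.lstsq(A,(xy**2).sum(1),rcond=None)[0]
    return p[:2],np.sqrt(p[2]+p[0]**2+p[1]**2)
def proj(s,X):
    c=s["R"]@np.asarray(X)+s["t"];p=s["mtx"]@c;return p[:2]/p[2]
E
python3 - <<'E'
from h import *;import pickle
d=pickle.load(open("s0.pkl","rb"));np.set_printoptions(precision=4,suppress=True)
for n in("top","scene"):
    s=d[n];W=cloud(s)
    hsv=cv2.cvtColor(s["image"],cv2.COLOR_RGB2HSV)
    inr=(W[...,0]>.2)&(W[...,0]<.8)&(np.abs(W[...,1])<.45)&(W[...,2]>.004)&(W[...,2]<.2)
    k,l,st,c=cv2.connectedComponentsWithStats(inr.astype(np.uint8))
    print(n)
    for i in range(1,k):
        if st[i,4]<25:continue
        P=W[l==i];zt=np.percentile(P[:,2],97);top=P[P[:,2]>zt-.008]
        print(c[i],st[i,4],"z",zt,"top mid",(top.min(0)+top.max(0))[:2]/2,"ext",np.ptp(top,axis=0)[:2], hsv[l==i].mean(0))
s=d["top"];W=cloud(s)
# coasters: cork vs plank
hsv=cv2.cvtColor(s["image"],cv2.COLOR_RGB2HSV)
for n in("top","scene"):
    s=d[n];pl=np.zeros((400,640),np.uint8);V=cv2.cvtColor(s["image"],cv2.COLOR_RGB2HSV)[...,2]
    W=cloud(s);m=((W[...,2]>.006)&(W[...,2]<.022)&(V>75)&(W[...,0]>.4)&(np.abs(W[...,1])<.25)).astype(np.uint8)
    m=cv2.morphologyEx(m,cv2.MORPH_OPEN,np.ones((3,3)))
    for q in cv2.findContours(m,cv2.RETR_EXTERNAL,cv2.CHAIN_APPROX_NONE)[0]:
        if len(q)<30:continue
        xy=np.array([cast(s,p[0],.017)[:2] for p in q]);print(n,q.mean((0,1)),*circ(xy))
E
```

```text
top
[472.2344 126.0008] 2611 z 0.1507547430934597 top mid [ 0.6863 -0.3238] ext [0.117  0.1034] [29.4347 23.6025 88.6664]
[327.0645 161.3271] 8493 z 0.018550429785296942 top mid [0.635  0.0045] ext [0.1714 0.4089] [ 14.1041 147.7087  74.9445]
[183.1053 169.6671] 769 z 0.15056009439524137 top mid [0.6057 0.3407] ext [0.0241 0.0255] [89.8869 69.8453 95.4746]
[299.397  235.3926] 461 z 0.08611449747096042 top mid [0.4522 0.0691] ext [0.0496 0.0497] [ 27.243   23.2451 129.1844]
[360.9088 243.5947] 570 z 0.04014151824517265 top mid [ 0.4334 -0.0753] ext [0.0211 0.0215] [ 18.2351 109.9246 120.393 ]
[420.989  242.8438] 365 z 0.06134034177882035 top mid [ 0.4349 -0.2129] ext [0.053  0.0566] [ 12.3808 162.0767  89.4274]
[236.8148 242.6667] 378 z 0.09147772552978738 top mid [0.4368 0.2175] ext [0.0224 0.0241] [ 15.4656 137.1323  79.7937]
[195.7942 245.7482] 413 z 0.0909321436584459 top mid [0.4294 0.3139] ext [0.0245 0.0236] [89.0315 63.7603 85.6513]
[264.1878 277.1243] 362 z 0.09133072759493752 top mid [0.356  0.1526] ext [0.0242 0.0228] [109.1215 139.1022  82.9834]
[228.5664 286.7368] 399 z 0
[... 1110 characters left out ...]
019013395040421113
top [274.6632 164.0316] [0.6271 0.1317] 0.03951401235626367
top [327.9574 162.2128] [0.6312 0.003 ] 0.03979199617278959
top [378.5052 156.1753] [ 0.6469 -0.1207] 0.0399549837968381
scene [186.7778 275.    ] [ 0.8687 -0.0244] 0.01930292063606439
scene [286.875  258.0938] [0.6936 0.0686] 0.011509108373058373
scene [412.4688 247.5625] [0.4617 0.2311] 0.011846734669231244
scene [173.0625 253.2969] [ 0.8714 -0.1121] 0.02867330785904252
scene [359.74 223.5 ] [0.474 0.085] 0.020285100010708285
scene [284.7068 239.6421] [0.6316 0.0168] 0.1322650552964731
scene [324.7321 196.4286] [ 0.4505 -0.0622] 0.02358648817400723
scene [292.6857 180.1714] [ 0.4553 -0.1928] 0.018230022114019057
```

```bash
python3 - <<'E'
import cv2
a=cv2.imread("pics/top0.png")[210:310,180:450];b=cv2.imread("pics/scene0.png")[150:290,270:480]
a=cv2.resize(a,None,fx=2.5,fy=2.5,interpolation=cv2.INTER_CUBIC);b=cv2.resize(b,(500,333),interpolation=cv2.INTER_CUBIC)
import numpy as np
c=np.zeros((583,675,3),np.uint8);c[:250]=a;c[250:,:500]=b;cv2.imwrite("pics/crop0.png",c)
E
```

```text
(no output)
```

View pics/crop0.png

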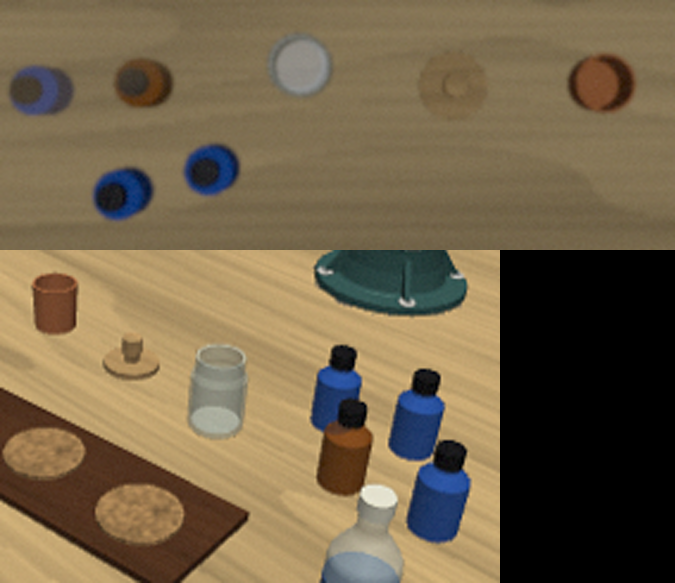

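The crop confirms the brown bottle with the black cap, which stands clear of the blues, plus the jar, lid and cup. Top and scene views disagree by about 5 mm in x, so I take the mean. Jar first.

```bash
cat > g.py <<'E'
import sys
from h import *
from bench import robot
from scipy.spatial.transform import Rotation as Ro
# usage: g.py x y z axis_deg  -> shift in tool axes, turn units
o=robot.get_obs();a=[float(v) for v in sys.argv[1:]]
R=Ro.from_euler("xyz",o["ee_rot"]).as_matrix()
ax=np.degrees(np.arctan2(R[1,1],R[0,1]))
np.set_printoptions(precision=4,suppress=True)
print("t",o["time"],"pos",o["tool_pos"],"axis",ax,"w",o["width"],"f",o["finger_force"],"tilt",R[:,2])
for i in range(0,len(a),4):
    print("shift",R.T@(np.array(a[i:i+3])-o["tool_pos"]),"turn",-((a[i+3]-ax+90)%180-90)/10)
E
python3 g.py .4546 .070 .13 70 .4546 .070 .026 70
```

```text
t 0.1 pos [0.1857 0.5172 0.2044] axis 70.24392593365064 w 0.09421279700009383 f 0.0 tilt [-0.0008 -0.0018 -1.    ]
shift [-0.4042 -0.3298  0.075 ] turn 0.024392593365064386
shift [-0.4043 -0.3296  0.179 ] turn 0.024392593365064386
```

Call:
{"fn": "carry_out", "kwargs": {
  "steps": [
    [[-0.404,-0.33,0.05],0,-1],
    [[-0.404,-0.33,0.05],0,-1],
    [[-0.404,-0.33,0.05],0,-1],
    [[-0.404,-0.33,0.05],0,-1],
    [[-0.404,-0.33,0.05],0,-1],
    [[-0.404,-0.33,0.05],0,-1],
    [[-0.404,-0.33,0.05],0,-1],
    [[-0.404,-0.33,0.05],0,-1],
    [[-0.404,-0.33,0.05],0,-1],
    [[-0.404,-0.33,0.05],0,-1]
  ]
}}

```text
time: 1.35
tool_pos: [0.4546, 0.0691, 0.1545]
ee_rot: [-3.141, -0.002, 2.793]
wrist_force: [-0.1, 0.6, -0.2]
width: 0.094
finger_force: 0.0
```

```bash
python3 g.py .4546 .070 .13 70 .4546 .070 .026 70; python3 - <<'E'
from h import *;from bench import robot
s=robot.snapshot("wrist");cv2.imwrite("pics/w1.png",s["image"][:,:,::-1]);print(-s["R"].T@s["t"],s["R"][2],s["t"])
print(proj(s,[.4546,.07,.085]))
E
```

```text
t 1.35 pos [0.4546 0.0691 0.1545] axis 70.04039420716863 w 0.09401636726326418 f 0.0 tilt [-0.0021  0.0001 -1.    ]
shift [0.0002 0.0008 0.0245] turn 0.004039420716863163
shift [0.     0.0009 0.1285] turn 0.004039420716863163
[0.38384837 0.09405714 0.33257993] [ 0.24324266 -0.08878206 -0.96589376] [-0.21950448 -0.40350218  0.23621917]
[321.24052722 211.88529501]
```

View pics/w1.png

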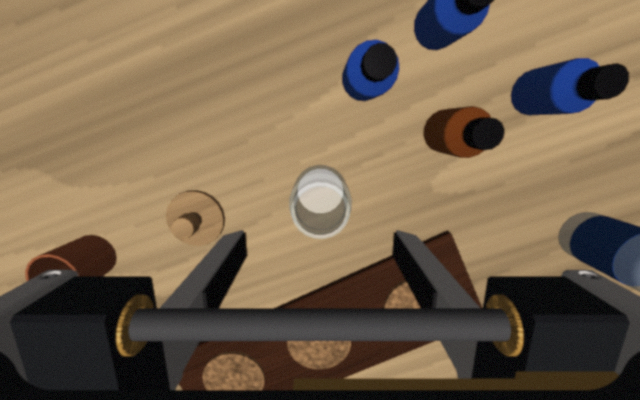

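The wrist view shows the jar's rim centred near (321,210), as predicted (321,212). The lid (195,217), cup and brown bottle (465,131) are also in view. Descending.

Call:
{"fn": "carry_out", "kwargs": {
  "steps": [
    [[0,0.001,0.06],0,-1],
    [[0,0.001,0.1],0,-1],
    [[0,0.001,0.128],0,-1],
    [[0,0.001,0.128],0,-1],
    [[0,0.001,0.128],0,1],
    [[0,0.001,0.128],0,1],
    [[0,0.001,0.128],0,1],
    [[0,0.001,0.128],0,1],
    [[0,0.001,0.128],0,1],
    [[0,0.001,0.128],0,1]
  ]
}}

```text
time: 2.65
tool_pos: [0.4554, 0.0712, 0.0283]
ee_rot: [-3.142, 0.001, 2.797]
wrist_force: [-0.9, -2.3, 5.3]
width: 0.0593
finger_force: 30.0
```

```bash
python3 g.py .4546 .070 .13 70 .6493 -.12 .13 70
```

```text
t 2.65 pos [0.4554 0.0712 0.0283] axis 70.23962980088602 w 0.05932527224124933 f 30.00102576399513 tilt [ 0.0011 -0.0004 -1.    ]
shift [ 0.0002 -0.0014 -0.1017] turn 0.023962980088602138
shift [-0.2472 -0.1144 -0.1014] turn 0.023962980088602138
```

Call:
{"fn": "carry_out", "kwargs": {
  "steps": [
    [[0,0,-0.05],0,1],
    [[0,0,-0.09],0,1],
    [[-0.04,-0.02,-0.1],0,1],
    [[-0.09,-0.042,-0.1],0,1],
    [[-0.14,-0.065,-0.1],0,1],
    [[-0.19,-0.088,-0.1],0,1],
    [[-0.22,-0.102,-0.1],0,1],
    [[-0.247,-0.114,-0.1],0,1],
    [[-0.247,-0.114,-0.1],0,1],
    [[-0.247,-0.114,-0.1],0,1]
  ]
}}

```text
time: 3.9
tool_pos: [0.6481, -0.1186, 0.1261]
ee_rot: [3.141, -0.003, 2.797]
wrist_force: [0.1, -0.5, -2.6]
width: 0.0594
finger_force: 30.0
```

```bash
python3 g.py .6493 -.12 .13 70; python3 - <<'E'
from h import *;from bench import robot
o=robot.get_obs();print(o["tool_pos"],o["wrist_force"])
for n in("top","scene","wrist"):
    s=robot.snapshot(n);cv2.imwrite(f"pics/{n}2.png",s["image"][:,:,::-1])
    print(n,proj(s,[.6493,-.12,.017]))
    W=cloud(s);near=(np.linalg.norm(W[...,:2]-[.6493,-.12],axis=-1)<.06)
    if n!="wrist":
        # jar lower part: z between tool-.02 and  z
        zb=o["tool_pos"][2]-.028
        m=near&(W[...,2]>zb-.002)&(W[...,2]<zb+.03);P=W[m];print(m.sum(),P.min(0),P.max(0))
a=cv2.imread("pics/scene2.png")[110:310,160:420];a=cv2.resize(a,None,fx=2,fy=2,interpolation=cv2.INTER_CUBIC)
b=cv2.imread("pics/wrist2.png");c=np.zeros((400,840,3),np.uint8)[:,:800]
cv2.imwrite("pics/c2.png",np.hstack([a,b[:,200:440]]))
E
```

```text
t 3.9 pos [ 0.6481 -0.1186  0.1261] axis 70.24799736058017 w 0.05939223934962349 f 29.99935281721264 tilt [-0.0024  0.0015 -1.    ]
shift [-0.0016 -0.0009 -0.0039] turn 0.024799736058017174
[ 0.64805869 -0.1186379   0.12609208] [ 0.05609436 -0.48575728 -2.55979166]
top [378.23830206 154.89344996]
144 [ 0.61564051 -0.14628449  0.09941843] [ 0.6697252  -0.08885974  0.12799048]
scene [252.41565557 214.3358238 ]
269 [ 0.62256077 -0.1335853   0.09718049] [ 0.67953654 -0.08417535  0.12806872]
wrist [318.89173738 201.86447437]
```

View pics/c2.png

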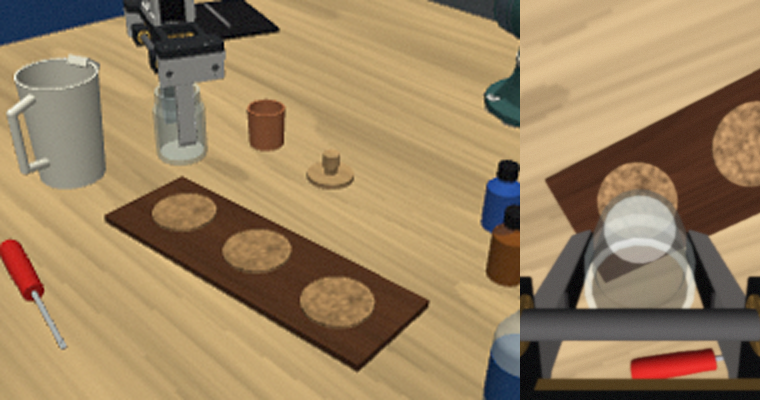

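In the scene crop the coaster centre is (184,212), which is full-frame (252,216), near the predicted (252,214). In the wrist part it also matches to about 1 px. The jar is held upright, so I lower it.

Call:
{"fn": "carry_out", "kwargs": {
  "steps": [
    [[-0.0015,-0.001,0.04],0,1],
    [[-0.0015,-0.001,0.065],0,1],
    [[-0.0015,-0.001,0.075],0,1],
    [[-0.0015,-0.001,0.079],0,1],
    [[-0.0015,-0.001,0.081],0,1],
    [[-0.0015,-0.001,0.081],0,1]
  ]
}}

```text
time: 4.8
tool_pos: [0.6506, -0.1209, 0.0477]
ee_rot: [3.141, 0.002, 2.797]
wrist_force: [0.9, -0.6, -2.1]
width: 0.0598
finger_force: 30.0
```

```bash
python3 g.py .6493 -.12 .044 70
```

```text
t 4.8 pos [ 0.6506 -0.1209  0.0477] axis 70.24824191854009 w 0.05978921320045621 f 29.999398074469354 tilt [ 0.002  -0.0005 -1.    ]
shift [0.0016 0.0004 0.0037] turn 0.02482419185400886
```

Call:
{"fn": "carry_out", "kwargs": {
  "steps": [
    [[0,0,0.002],0,1],
    [[0,0,0.002],0,1]
  ]
}}

```text
time: 5.05
tool_pos: [0.6507, -0.121, 0.0454]
ee_rot: [3.141, 0.002, 2.797]
wrist_force: [0.7, -0.1, -0.6]
width: 0.0595
finger_force: 30.0
```

```bash
cat > m.py <<'E'
import sys
from h import *
from bench import robot
# coaster/object check: m.py tag x y ; crops + depth of region
tag,x,y=sys.argv[1],float(sys.argv[2]),float(sys.argv[3])
ims=[]
for n in("top","scene"):
    s=robot.snapshot(n);u,v=proj(s,[x,y,.05]).astype(int)
    cv2.imwrite(f"pics/{n}_{tag}.png",s["image"][:,:,::-1])
    print(n,"coaster px",proj(s,[x,y,.017]))
    c=s["image"][max(v-45,0):v+45,max(u-45,0):u+45,::-1];ims.append(cv2.resize(c,(396,396),interpolation=cv2.INTER_CUBIC))
    print("crop origin",u-45,v-45,"scale 4.4")
cv2.imwrite(f"pics/c_{tag}.png",np.hstack(ims))
E
python3 g.py .6493 -.12 .044 70;python3 m.py jar .6493 -.12
```

```text
t 5.05 pos [ 0.6507 -0.121   0.0454] axis 70.24330781450644 w 0.059528699977866056 f 29.999719715378887 tilt [ 0.002  -0.0004 -1.    ]
shift [0.0016 0.0004 0.0014] turn 0.024330781450643713
top coaster px [378.23830206 154.89344996]
crop origin 334 106 scale 4.4
scene coaster px [252.41565557 214.3358238 ]
crop origin 206 158 scale 4.4
```

View pics/c_jar.png

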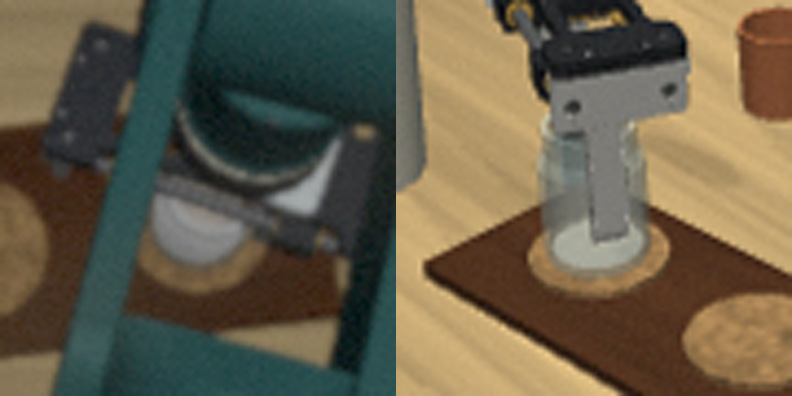

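The scene crop puts the coaster's middle column at 598 and the jar's at 598. Its front margin of 18 px (crop) hints at a few mm toward the far side. I'll set it down and measure it free of the gripper.

Call:
{"fn": "carry_out", "kwargs": {
  "steps": [
    [[0.001,0,0.001],0,1],
    [[0.001,0,0.002],0,1],
    [[0.001,0,0.002],0,-0.2],
    [[0.001,0,0.002],0,-0.8],
    [[0.001,0,0.002],0,-1],
    [[0.001,0,0.002],0,-1],
    [[0.001,0,-0.04],0,-1],
    [[0.001,0,-0.09],0,-1],
    [[0.12,0.05,-0.14],0,-1],
    [[0.12,0.05,-0.14],0,-1]
  ]
}}

```text
time: 6.4
tool_pos: [0.5623, -0.041, 0.18]
ee_rot: [3.141, -0.0, 2.796]
wrist_force: [0.0, -0.2, 0.9]
width: 0.0938
finger_force: 0.0
```

```bash
cat > k.py <<'E'
from h import *
from bench import robot
np.set_printoptions(precision=4,suppress=True)
# plank things: depth tops and coaster circles in both views
for n in("top","scene"):
    s=robot.snapshot(n);cv2.imwrite(f"pics/{n}_k.png",s["image"][:,:,::-1]);W=cloud(s)
    for c in([.6493,-.12],[.6336,.0038],[.6295,.1325]):
        near=np.linalg.norm(W[...,:2]-c,axis=-1)<.05
        m=near&(W[...,2]>.06)
        if m.sum()>20:
            P=W[m];zt=np.percentile(P[:,2],97);T=P[P[:,2]>zt-.006]
            print(n,c,"obj top z",zt,"mid",(T.min(0)+T.max(0))[:2]/2,"ext",np.ptp(T,axis=0)[:2])
    hsv=cv2.cvtColor(s["image"],cv2.COLOR_RGB2HSV)[...,2]
    for c in([.6493,-.12],[.6336,.0038],[.6295,.1325]):
        pts=[]   # coaster outline: strongest dark step along rays
        for a in np.radians(np.arange(0,360,5)):
            r=np.arange(.032,.050,.0005);uv=np.array([proj(s,[c[0]+q*np.cos(a),c[1]+q*np.sin(a),.017]) for q in r]).astype(np.float32)
            p=cv2.remap(cv2.GaussianBlur(hsv,(3,3),0).astype(np.float32),uv[:,:1],uv[:,1:],cv2.INTER_LINEAR)[:,0]
            g=p[:-4]-p[4:]
            if g.max()>15:pts.append([c[0]+r[g.argmax()+2]*np.cos(a),c[1]+r[g.argmax()+2]*np.sin(a)])
        if len(pts)>15:
            pts=np.array(pts)
            for _ in range(3):
                q,R=circ(pts);e=abs(np.linalg.norm(pts-q,axis=1)-R);pts=pts[e<max(.0015,2*np.median(e))]
            print(n,"coaster",c,"->",q,R,len(pts))
E
python3 k.py; python3 g.py
```

```text
top [0.6336, 0.0038] obj top z 0.5691516762030674 mid [0.5908 0.0011] ext [0.0142 0.0248]
top coaster [0.6295, 0.1325] -> [0.6273 0.1319] 0.04037651787233724 29
scene [0.6493, -0.12] obj top z 0.10081585315909505 mid [ 0.6533 -0.1187] ext [0.0507 0.0507]
scene [0.6336, 0.0038] obj top z 0.49634583578426655 mid [ 0.591  -0.0061] ext [0.0142 0.0461]
scene coaster [0.6493, -0.12] -> [ 0.6517 -0.1197] 0.039998027083456705 34
scene coaster [0.6336, 0.0038] -> [0.6365 0.0045] 0.04003008713968205 55
scene coaster [0.6295, 0.1325] -> [0.6318 0.133 ] 0.04005910451369959 66
t 6.5 pos [ 0.5615 -0.0386  0.1834] axis 70.4530176477241 w 0.09388553281891972 f 0.0 tilt [ 0.0044  0.0007 -1.    ]
```

The scene view puts the jar at (0.653,-0.119) over the coaster at (0.652,-0.120), about 2 mm off with an upright rim height of 0.101. Good. Bottle next, closing along 130° between the blues.

```bash
python3 g.py .4392 .2183 .14 130 .4392 .2183 .018 130
```

```text
t 6.5 pos [ 0.5615 -0.0386  0.1834] axis 70.4530176477241 w 0.09388553281891972 f 0.0 tilt [ 0.0044  0.0007 -1.    ]
shift [0.2013 0.2011 0.043 ] turn -5.954698235227591
shift [0.2018 0.2008 0.165 ] turn -5.954698235227591
```

Call:
{"fn": "carry_out", "kwargs": {
  "steps": [
    [[0.2,0.2,0.02],-6,-0.55],
    [[0.2,0.2,0.02],-6,-0.55],
    [[0.2,0.2,0.02],-6,-0.55],
    [[0.2,0.2,0.02],-6,-0.55],
    [[0.2,0.2,0.02],-6,-0.55],
    [[0.2,0.2,0.02],-6,-0.55],
    [[0.2,0.2,0.02],-6,-0.55],
    [[0.2,0.2,0.02],-6,-0.55]
  ]
}}

```text
time: 7.5
tool_pos: [0.4429, 0.2137, 0.1592]
ee_rot: [3.142, -0.001, -2.442]
wrist_force: [-0.5, -0.5, -0.3]
width: 0.0722
finger_force: 0.0
```

```bash
python3 g.py .4392 .2183 .018 130;python3 - <<'E'
from h import *;from bench import robot
s=robot.snapshot("wrist");cv2.imwrite("pics/w3.png",s["image"][:,:,::-1]);W=cloud(s)
np.set_printoptions(precision=4,suppress=True)
hsv=cv2.cvtColor(s["image"],cv2.COLOR_RGB2HSV)
m=(np.linalg.norm(W[...,:2]-[.4392,.2183],axis=-1)<.05)&(W[...,2]>.06)&(W[...,2]<.11)
P=W[m];zt=np.percentile(P[:,2],97);T=P[P[:,2]>zt-.005];print(m.sum(),zt,(T.min(0)+T.max(0))/2,np.ptp(T,axis=0))
print(proj(s,[.4392,.2183,.09]), hsv[m].mean(0))
E
```

```text
t 7.5 pos [0.4429 0.2137 0.1592] axis 130.10221665117643 w 0.07224955253076522 f 0.0 tilt [-0.0005 -0.0003 -1.    ]
shift [-0.0002  0.0059  0.1412] turn 0.010221665117643396
1236 0.08965520551633382 [0.4376 0.217  0.0878] [0.025  0.0249 0.0059]
[327.0088 213.3283] [ 59.0485 109.0898  63.1392]
```

View pics/w3.png

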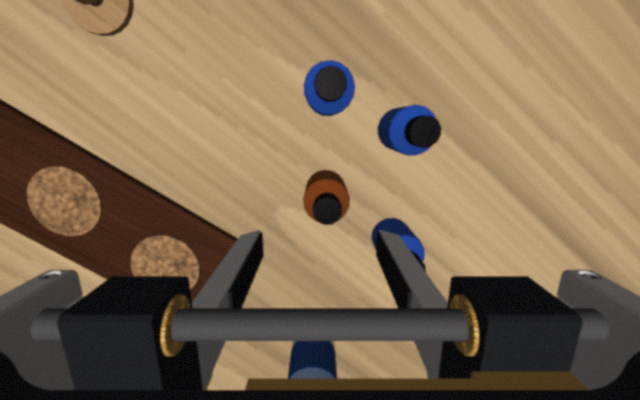

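The brown bottle's cap is at (327,208), between the two fingers, as predicted (327,213). The blues are clear of both finger paths. Descending with a small correction.

Call:
{"fn": "carry_out", "kwargs": {
  "steps": [
    [[0,0.0055,0.05],0,-0.55],
    [[0,0.0055,0.1],0,-0.55],
    [[0,0.0055,0.14],0,-0.55],
    [[0,0.0055,0.14],0,-0.55],
    [[0,0.0055,0.14],0,1],
    [[0,0.0055,0.14],0,1],
    [[0,0.0055,0.14],0,1],
    [[0,0.0055,0.14],0,1],
    [[0,0.0055,0.14],0,1]
  ]
}}

```text
time: 8.68
tool_pos: [0.4402, 0.219, 0.0215]
ee_rot: [-3.14, 0.003, -2.439]
wrist_force: [-0.4, 0.4, 6.0]
width: 0.0455
finger_force: 30.0
```

```bash
python3 g.py .6295 .1325 .14 130
```

```text
t 8.675 pos [0.4402 0.219  0.0215] axis 130.2486396638133 w 0.04552508371508273 f 30.00196529785171 tilt [ 0.0032  0.0013 -1.    ]
shift [-0.089  -0.1884 -0.118 ] turn 0.024863966381329306
```

Call:
{"fn": "carry_out", "kwargs": {
  "steps": [
    [[0,0,-0.05],0,1],
    [[0,0,-0.1],0,1],
    [[-0.02,-0.045,-0.115],0,1],
    [[-0.045,-0.095,-0.115],0,1],
    [[-0.07,-0.15,-0.115],0,1],
    [[-0.089,-0.188,-0.115],0,1],
    [[-0.089,-0.188,-0.115],0,1],
    [[-0.089,-0.188,-0.08],0,1],
    [[-0.089,-0.188,-0.04],0,1],
    [[-0.089,-0.188,-0.04],0,1]
  ]
}}

```text
time: 9.93
tool_pos: [0.6239, 0.1327, 0.0551]
ee_rot: [3.136, -0.008, -2.438]
wrist_force: [-0.1, 0.4, -0.7]
width: 0.0456
finger_force: 30.0
```

```bash
python3 g.py .6295 .1325 .037 130;python3 k.py;python3 m.py bot .6295 .1325
```

```text
t 9.925 pos [0.6239 0.1327 0.0551] axis 130.2921180184955 w 0.045624763802831356 f 29.99970920602209 tilt [-0.0102 -0.0008 -0.9999]
shift [-0.0043 -0.0039  0.0181] turn 0.029211801849550058
top [0.6493, -0.12] obj top z 0.10345256972259492 mid [ 0.6478 -0.1203] ext [0.0508 0.0481]
top [0.6295, 0.1325] obj top z 0.44783822674331764 mid [0.6246 0.1328] ext [0.0553 0.0984]
scene [0.6493, -0.12] obj top z 0.10071983342380353 mid [ 0.6524 -0.1194] ext [0.0504 0.0528]
scene [0.6295, 0.1325] obj top z 0.44570144600757844 mid [0.633  0.1328] ext [0.0569 0.099 ]
scene coaster [0.6493, -0.12] -> [ 0.6519 -0.1194] 0.03991789748997846 37
scene coaster [0.6336, 0.0038] -> [0.6366 0.0045] 0.04002871577552348 61
scene coaster [0.6295, 0.1325] -> [0.632 0.133] 0.040088100530195826 52
top coaster px [274.78492977 163.16241359]
crop origin 228 115 scale 4.4
scene coaster px [328.89224191 259.06520018]
crop origin 284 201 scale 4.4
```

View pics/c_bot.png

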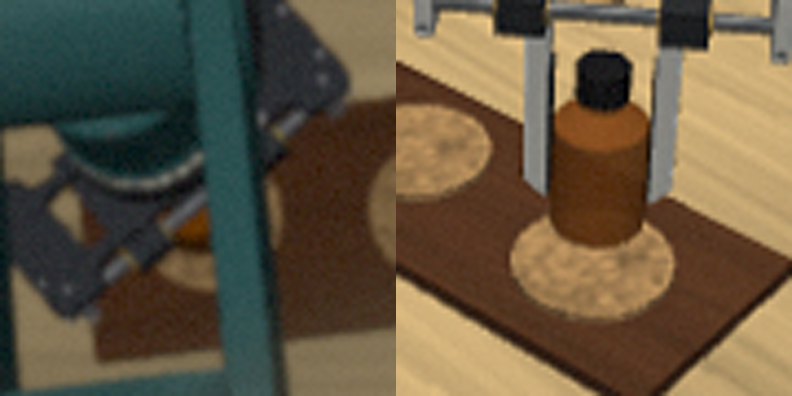

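The bottle is held upright over its coaster but was still settling. I wait two rows and re-measure.

Call:
{"fn": "carry_out", "kwargs": {
  "steps": [
    [[0,0,0],0,1],
    [[0,0,0],0,1],
    [[0,0,0],0,1]
  ]
}}

```text
time: 10.5
tool_pos: [0.6286, 0.1324, 0.0602]
ee_rot: [-3.141, 0.001, -2.439]
wrist_force: [0.1, 0.0, -0.9]
width: 0.0456
finger_force: 30.0
```

```bash
python3 g.py .6295 .1325 .037 130; python3 - <<'E'
from bench import robot
import time
for i in range(4):
    robot.snapshot("top");o=robot.get_obs();print(o["tool_pos"],o["wrist_force"],abs(o["qvel"]).max())
E
```

```text
t 10.5 pos [0.6286 0.1324 0.0602] axis 130.24263064568228 w 0.04556893199562821 f 29.999779386125738 tilt [ 0.0008  0.0002 -1.    ]
shift [-0.0007 -0.0005  0.0232] turn 0.024263064568228288
[0.62845652 0.13241002 0.05993578] [-0.08993439 -0.65582284 -2.14373684] 0.002900542659654375
[0.62838192 0.13237757 0.05977454] [-0.49952606 -0.43099033 -1.20664059] 0.0040708769492608715
[0.62833509 0.1323698  0.05966181] [ 0.53484326 -0.25385973 -0.6881967 ] 0.0026458286992348317
[0.62828667 0.13240027 0.05956172] [-0.39469254  0.04428428 -1.14965763] 0.002018856688414467
```

Call:
{"fn": "carry_out", "kwargs": {
  "steps": [
    [[-0.001,-0.001,0.012],0,1],
    [[-0.001,-0.001,0.018],0,1],
    [[-0.001,-0.001,0.021],0,1],
    [[-0.001,-0.001,0.022],0,1],
    [[-0.001,-0.001,0.022],0,1],
    [[-0.001,-0.001,0.022],0,1]
  ]
}}

```text
time: 11.45
tool_pos: [0.6297, 0.1323, 0.0386]
ee_rot: [-3.141, 0.0, -2.439]
wrist_force: [-3.2, -0.7, 5.5]
width: 0.0455
finger_force: 30.0
```

```bash
python3 g.py .6295 .1325 .037 130; python3 -c "
from bench import robot;print(robot.get_obs()['wrist_force'])"
```

```text
t 11.45 pos [0.6297 0.1323 0.0386] axis 130.25138688922132 w 0.045495706199552934 f 30.001708442287054 tilt [ 0.0003  0.0001 -1.    ]
shift [0.0001 0.0003 0.0016] turn 0.025138688922132245
[-3.20100166 -0.71462037  5.52659147]
```

Contact is made. Release, rise and back off.

Call:
{"fn": "carry_out", "kwargs": {
  "steps": [
    [[0,0,0],0,0.2],
    [[0,0,0],0,-0.4],
    [[0,0,0],0,-0.6],
    [[0,0,-0.05],0,-0.6],
    [[0,0,-0.1],0,-0.6],
    [[0.09,0,-0.15],2,-0.6],
    [[0.14,0,-0.15],4,-0.6],
    [[0.14,0,-0.15],5,-0.6],
    [[0.14,0,-0.15],6,-0.6]
  ]
}}

```text
time: 12.58
tool_pos: [0.5223, 0.0407, 0.1887]
ee_rot: [-3.142, 0.003, 3.086]
wrist_force: [0.4, 0.3, -0.7]
width: 0.0751
finger_force: 0.0
```

```bash
python3 k.py; python3 g.py .4367 -.212 .14 70 .4367 -.212 .022 70
```

```text
top [0.6493, -0.12] obj top z 0.10293928295365878 mid [ 0.6477 -0.1193] ext [0.051  0.0498]
scene [0.6493, -0.12] obj top z 0.10079515612717922 mid [ 0.6516 -0.1198] ext [0.0513 0.0529]
scene [0.6295, 0.1325] obj top z 0.10627478130763086 mid [0.631 0.132] ext [0.0245 0.0256]
scene coaster [0.6493, -0.12] -> [ 0.6519 -0.1194] 0.039923309871681155 35
scene coaster [0.6336, 0.0038] -> [0.6365 0.0045] 0.04000957324799851 59
scene coaster [0.6295, 0.1325] -> [0.6319 0.133 ] 0.04004424402862968 51
t 12.675 pos [0.5228 0.0415 0.1877] axis 87.24527830530943 w 0.07535748095683466 f 0.0 tilt [ 0.0009  0.0001 -1.    ]
shift [ 0.0738 -0.2573  0.0476] turn 1.7245278305309426
shift [ 0.074  -0.2574  0.1656] turn 1.7245278305309426
```

The bottle stands at (0.631,0.132) over the coaster at (0.632,0.133) in the same view, and the jar is unmoved. Cup next.

Call:
{"fn": "carry_out", "kwargs": {
  "steps": [
    [[0.074,-0.257,0.02],1.7,-1],
    [[0.074,-0.257,0.02],1.7,-1],
    [[0.074,-0.257,0.02],1.7,-1],
    [[0.074,-0.257,0.02],1.7,-1],
    [[0.074,-0.257,0.02],1.7,-1],
    [[0.074,-0.257,0.02],1.7,-1],
    [[0.074,-0.257,0.02],1.7,-1],
    [[0.074,-0.257,0.02],1.7,-1]
  ]
}}

```text
time: 13.68
tool_pos: [0.4375, -0.2099, 0.1678]
ee_rot: [3.141, 0.0, 2.8]
wrist_force: [-0.1, 0.5, 0.4]
width: 0.094
finger_force: 0.0
```

```bash
python3 g.py .4367 -.212 .022 70;python3 - <<'E'
from h import *;from bench import robot
s=robot.snapshot("wrist");W=cloud(s);np.set_printoptions(precision=4,suppress=True)
for c,z0,z1 in(([.4367,-.212],.05,.07),([.4365,-.0743],.03,.05)):
    m=(np.linalg.norm(W[...,:2]-c,axis=-1)<.05)&(W[...,2]>z0)&(W[...,2]<z1);P=W[m]
    if len(P)<20: print(c,len(P));continue
    zt=np.percentile(P[:,2],97);T=P[P[:,2]>zt-.005];print(m.sum(),zt,(T.min(0)+T.max(0))/2,np.ptp(T,axis=0))
E
```

```text
t 13.675 pos [ 0.4375 -0.2099  0.1678] axis 70.45414299625033 w 0.09402225283568953 f 0.0 tilt [ 0.0005  0.0003 -1.    ]
shift [ 0.0001 -0.0023  0.1458] turn 0.045414299625032586
682 0.05960755215676739 [ 0.4357 -0.2138  0.0576] [0.0549 0.0548 0.0058]
461 0.039809713702889056 [ 0.4349 -0.0773  0.0377] [0.0227 0.0229 0.0057]
```

Call:
{"fn": "carry_out", "kwargs": {
  "steps": [
    [[0,-0.003,0.05],0,-1],
    [[0,-0.003,0.1],0,-1],
    [[0,-0.003,0.144],0,-1],
    [[0,-0.003,0.144],0,-1],
    [[0,-0.003,0.144],0,1],
    [[0,-0.003,0.144],0,1],
    [[0,-0.003,0.144],0,1],
    [[0,-0.003,0.144],0,1],
    [[0,-0.003,0.144],0,1]
  ]
}}

```text
time: 14.85
tool_pos: [0.4362, -0.2143, 0.0243]
ee_rot: [3.141, 0.001, 2.797]
wrist_force: [0.1, 0.7, 2.3]
width: 0.0539
finger_force: 30.0
```

```bash
python3 g.py .6336 .0038 .14 70
```

```text
t 14.85 pos [ 0.4362 -0.2143  0.0243] axis 70.26870204814483 w 0.05394339432706067 f 29.989019209224352 tilt [ 0.0012 -0.0003 -1.    ]
shift [-0.1123  0.272  -0.1155] turn 0.026870204814483146
```

Call:
{"fn": "carry_out", "kwargs": {
  "steps": [
    [[0,0,-0.05],0,1],
    [[0,0,-0.1],0,1],
    [[0,0.03,-0.13],0,1],
    [[-0.035,0.085,-0.13],0,1],
    [[-0.055,0.135,-0.13],0,1],
    [[-0.075,0.185,-0.13],0,1],
    [[-0.095,0.235,-0.13],0,1],
    [[-0.112,0.272,-0.13],0,1],
    [[-0.112,0.272,-0.13],0,1],
    [[-0.112,0.272,-0.13],0,1]
  ]
}}

```text
time: 16.1
tool_pos: [0.6323, 0.0036, 0.1528]
ee_rot: [-3.141, -0.002, 2.797]
wrist_force: [0.1, 0.1, -0.8]
width: 0.0536
finger_force: 30.0
```

Call:
{"fn": "carry_out", "kwargs": {
  "steps": [
    [[0,0,0.04],0,1],
    [[0,0,0.08],0,1],
    [[0,0,0.09],0,1],
    [[0,0,0.09],0,1],
    [[0,0,0.09],0,1],
    [[0,0,0.09],0,1]
  ]
}}

```text
time: 16.85
tool_pos: [0.6342, 0.0038, 0.0659]
ee_rot: [3.141, 0.004, 2.797]
wrist_force: [0.8, 0.8, -1.4]
width: 0.0539
finger_force: 30.0
```

```bash
python3 g.py .6336 .0038 .042 70;python3 m.py cup .6336 .0038
```

```text
t 16.85 pos [0.6342 0.0038 0.0659] axis 70.26390979538303 w 0.05393283751240568 f 30.035998219191242 tilt [ 0.0038 -0.0003 -1.    ]
shift [ 0.0007 -0.0003  0.0239] turn 0.026390979538302873
top coaster px [327.60211312 161.35905851]
crop origin 282 113 scale 4.4
scene coaster px [288.88215569 233.48844402]
crop origin 243 176 scale 4.4
```

View pics/c_cup.png

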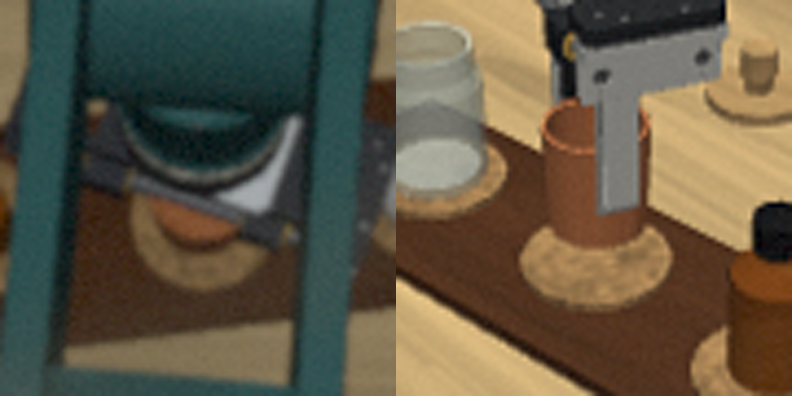

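The cup is upright, centred sideways on the coaster (both near column 597 in the crop), about 25 mm up. Lowering it to contact.

Call:
{"fn": "carry_out", "kwargs": {
  "steps": [
    [[0.0005,0,0.012],0,1],
    [[0.0005,0,0.019],0,1],
    [[0.0005,0,0.022],0,1],
    [[0.0005,0,0.024],0,1],
    [[0.0005,0,0.024],0,1],
    [[0.0005,0,0.024],0,1]
  ]
}}

```text
time: 17.7
tool_pos: [0.6325, 0.0042, 0.0414]
ee_rot: [-3.142, 0.0, 2.797]
wrist_force: [-4.2, -0.1, 6.6]
width: 0.0542
finger_force: 30.0
```

```bash
python3 g.py .6336 .0038 .042 70
```

```text
t 17.7 pos [0.6325 0.0042 0.0414] axis 70.27564707274217 w 0.05418065390605749 f 30.03371738748683 tilt [ 0.0004 -0.0002 -1.    ]
shift [-0.0012 -0.     -0.0006] turn 0.027564707274217427
```

Call:
{"fn": "carry_out", "kwargs": {
  "steps": [
    [[0,0,0],0,0.2],
    [[0,0,0],0,-0.4],
    [[0,0,0],0,-0.6],
    [[0,0,-0.05],0,-0.6],
    [[0,0,-0.1],0,-0.6],
    [[0.07,0,-0.12],0,-0.4],
    [[0.12,0,-0.12],0,-0.3],
    [[0.16,0,-0.12],0,-0.3]
  ]
}}

```text
time: 18.7
tool_pos: [0.4802, 0.0589, 0.16]
ee_rot: [3.141, 0.001, 2.798]
wrist_force: [-0.6, -0.6, 0.4]
width: 0.0614
finger_force: 0.0
```

```bash
python3 k.py; python3 g.py .4358 -.0755 .13 70 .4358 -.0755 .012 70
```

```text
top [0.6493, -0.12] obj top z 0.10344616517007478 mid [ 0.6474 -0.1193] ext [0.0504 0.0499]
top [0.6336, 0.0038] obj top z 0.07887912568301231 mid [0.6298 0.0042] ext [0.0527 0.0532]
top [0.6295, 0.1325] obj top z 0.1083712339159163 mid [0.6261 0.131 ] ext [0.0237 0.023 ]
top coaster [0.6336, 0.0038] -> [0.6314 0.003 ] 0.0405518118700802 21
top coaster [0.6295, 0.1325] -> [0.6296 0.1322] 0.04018809654571616 14
scene [0.6493, -0.12] obj top z 0.10088628222187987 mid [ 0.6527 -0.119 ] ext [0.0523 0.0533]
scene [0.6336, 0.0038] obj top z 0.07627561727704535 mid [0.6335 0.0055] ext [0.0556 0.0567]
scene [0.6295, 0.1325] obj top z 0.10618295914133227 mid [0.6306 0.1316] ext [0.0253 0.0249]
scene coaster [0.6493, -0.12] -> [ 0.6517 -0.1196] 0.03987862817840072 36
scene coaster [0.6336, 0.0038] -> [0.6365 0.0044] 0.03999578452841349 41
scene coaster [0.6295, 0.1325] -> [0.6319 0.133 ] 0.04001196096965984 51
t 18.8 pos [0.4789 0.0595 0.1596] axis 70.38877678526754 w 0.061197321694089084 f 0.0 tilt [-0.0007  0.0006 -1.    ]
shift [-0.0047 -0.1416  0.0296] turn 0.03887767852675381
shift [-0.0049 -0.1416  0.1476] turn 0.03887767852675381
```

The cup is within about 2–3 mm of its coaster centre in both views, which is fine. The lid is next.

Call:
{"fn": "carry_out", "kwargs": {
  "steps": [
    [[-0.005,-0.05,0.02],0,-0.3],
    [[-0.005,-0.1,0.03],0,-0.3],
    [[-0.005,-0.1415,0.06],0,-0.3],
    [[-0.005,-0.1415,0.06],0,-0.3],
    [[-0.005,-0.1415,0.06],0,-0.3],
    [[-0.005,-0.1415,0.06],0,-0.3]
  ]
}}

```text
time: 19.55
tool_pos: [0.4401, -0.0761, 0.1006]
ee_rot: [3.141, 0.002, 2.799]
wrist_force: [0.4, 0.3, -0.1]
width: 0.061
finger_force: 0.0
```

```bash
python3 g.py .436 -.0755 .0145 70;python3 - <<'E'
from h import *;from bench import robot
s=robot.snapshot("wrist");W=cloud(s);np.set_printoptions(precision=4,suppress=True)
cv2.imwrite("pics/w5.png",s["image"][:,:,::-1])
for z0,z1 in((.03,.05),(.006,.012)):
    m=(np.linalg.norm(W[...,:2]-[.436,-.0755],axis=-1)<.045)&(W[...,2]>z0)&(W[...,2]<z1);P=W[m]
    print(len(P),(P.min(0)+P.max(0))/2,np.ptp(P,axis=0))
print(proj(s,[.436,-.0755,.04]))
E
```

```text
t 19.55 pos [ 0.4401 -0.0761  0.1006] axis 70.35340751315732 w 0.06097708689247458 f 0.0 tilt [ 0.0021 -0.0002 -1.    ]
shift [ 0.0043 -0.0008  0.0861] turn 0.03534075131573218
620 [ 0.4346 -0.0768  0.0357] [0.0232 0.0232 0.0103]
2993 [ 0.435  -0.0769  0.0079] [0.0648 0.0654 0.0037]
[319.3025 210.3199]
```

View pics/w5.png

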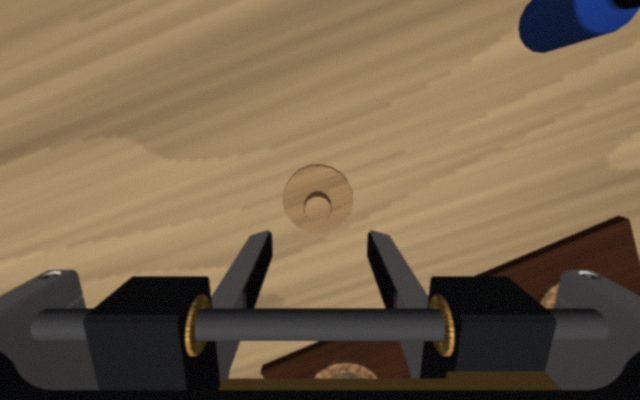

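The knob is at (317,208) against the predicted (319,210), within 1 mm. Descending on the knob.

Call:
{"fn": "carry_out", "kwargs": {
  "steps": [
    [[0.0045,-0.0015,0.04],0,-0.3],
    [[0.0045,-0.0015,0.07],0,-0.3],
    [[0.0045,-0.0015,0.085],0,-0.3],
    [[0.0045,-0.0015,0.085],0,-0.3],
    [[0.0045,-0.0015,0.085],0,-0.3],
    [[0.0045,-0.0015,0.085],0,1],
    [[0.0045,-0.0015,0.085],0,1],
    [[0.0045,-0.0015,0.085],0,1],
    [[0.0045,-0.0015,0.085],0,1],
    [[0.0045,-0.0015,0.085],0,1]
  ]
}}

```text
time: 20.85
tool_pos: [0.4341, -0.0765, 0.0147]
ee_rot: [3.141, 0.0, 2.797]
wrist_force: [-0.9, 0.2, 0.4]
width: 0.0231
finger_force: 30.0
```

```bash
python3 g.py .6495 -.1195 .15 70
```

```text
t 20.85 pos [ 0.4341 -0.0765  0.0147] axis 70.26747206494882 w 0.02313799903701304 f 30.000101029872894 tilt [ 0.0002  0.0001 -1.    ]
shift [-0.2172  0.0323 -0.1352] turn 0.026747206494881937
```

Call:
{"fn": "carry_out", "kwargs": {
  "steps": [
    [[0,0,-0.05],0,1],
    [[0,0,-0.1],0,1],
    [[-0.03,0.005,-0.135],0,1],
    [[-0.08,0.012,-0.135],0,1],
    [[-0.13,0.02,-0.135],0,1],
    [[-0.18,0.027,-0.135],0,1],
    [[-0.217,0.032,-0.135],0,1],
    [[-0.217,0.032,-0.125],0,1],
    [[-0.217,0.032,-0.12],0,1],
    [[-0.217,0.032,-0.12],0,1]
  ]
}}

```text
time: 22.1
tool_pos: [0.6478, -0.1193, 0.1339]
ee_rot: [-3.142, -0.002, 2.797]
wrist_force: [0.4, -0.2, 1.2]
width: 0.0235
finger_force: 30.0
```

Call:
{"fn": "carry_out", "kwargs": {
  "steps": [
    [[0,0,0],0,1],
    [[0,0,0],0,1],
    [[0,0,0],0,1]
  ]
}}

```text
time: 22.48
tool_pos: [0.6492, -0.1196, 0.1353]
ee_rot: [3.141, 0.001, 2.797]
wrist_force: [-0.1, 0.1, 0.1]
width: 0.0237
finger_force: 30.0
```

```bash
python3 g.py .6499 -.1198 .1165 70;python3 - <<'E'
from h import *;from bench import robot
s=robot.snapshot("scene");W=cloud(s);np.set_printoptions(precision=4,suppress=True)
for z0,z1 in((.109,.126),(.092,.1005)):
    m=(np.linalg.norm(W[...,:2]-[.65,-.12],axis=-1)<.045)&(W[...,2]>z0)&(W[...,2]<z1);P=W[m]
    print(len(P),(P.min(0)+P.max(0))/2,P.min(0),P.max(0))
u,v=proj(s,[.65,-.12,.09]).astype(int);print(u-40,v-40)
cv2.imwrite("pics/c_lid.png",cv2.resize(s["image"][v-40:v+40,u-40:u+40,::-1],(480,480),interpolation=cv2.INTER_CUBIC))
E
```

```text
t 22.475 pos [ 0.6492 -0.1196  0.1353] axis 70.2752505892179 w 0.023719565925030116 f 29.99991238117218 tilt [ 0.001  -0.0002 -1.    ]
shift [-0.0007  0.0001  0.0188] turn 0.027525058921790448
68 [ 0.6578 -0.1071  0.1221] [ 0.6297 -0.1275  0.1182] [ 0.6858 -0.0866  0.126 ]
92 [ 0.6531 -0.1169  0.0963] [ 0.629  -0.1413  0.0921] [ 0.6773 -0.0925  0.1005]
210 149
```

View pics/c_lid.png

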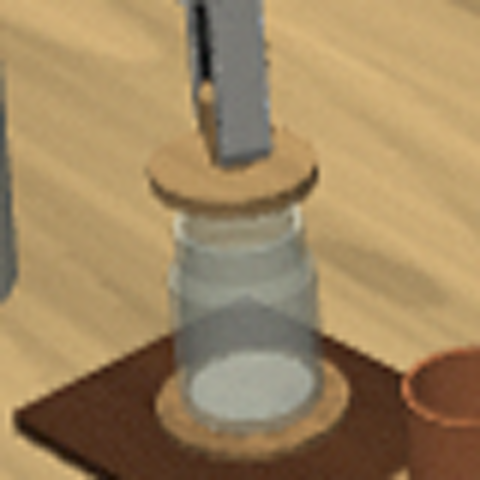

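The lid (columns 149–318, middle 233) lines up with the jar's axis, which extrapolates to about 235 at the lid's height. That is within 1 mm. Lowering.

Call:
{"fn": "carry_out", "kwargs": {
  "steps": [
    [[-0.0005,0,0.008],0,1],
    [[-0.0005,0,0.013],0,1],
    [[-0.0005,0,0.016],0,1],
    [[-0.0005,0,0.018],0,1],
    [[-0.0005,0,0.019],0,1],
    [[-0.0005,0,0.019],0,1]
  ]
}}

```text
time: 23.28
tool_pos: [0.6498, -0.1199, 0.1168]
ee_rot: [3.141, 0.001, 2.797]
wrist_force: [-3.0, 0.1, 5.2]
width: 0.0234
finger_force: 30.0
```

```bash
python3 g.py .6499 -.1198 .1165 70
```

```text
t 23.275 pos [ 0.6498 -0.1199  0.1168] axis 70.2726288105748 w 0.023419021624156135 f 30.001029074192047 tilt [ 0.0012 -0.0003 -1.    ]
shift [-0.0001  0.0001  0.0003] turn 0.027262881057480114
```

Contact at 5 N at the expected height. Release, then retreat well clear.

Call:
{"fn": "carry_out", "kwargs": {
  "steps": [
    [[0,0,0],0,0.5],
    [[0,0,0],0,0.1],
    [[0,0,0],0,-0.1],
    [[0,0,0],0,-0.1],
    [[0,0,-0.04],0,-0.1],
    [[0,0,-0.09],0,-0.1],
    [[0.06,0.03,-0.13],0,-0.1],
    [[0.12,0.05,-0.13],0,-0.1],
    [[0.18,0.08,-0.13],0,-0.1],
    [[0.24,0.1,-0.13],0,-0.1]
  ]
}}

```text
time: 24.52
tool_pos: [0.4711, 0.0441, 0.2456]
ee_rot: [3.141, 0.001, 2.797]
wrist_force: [-0.5, 0.5, 0.7]
width: 0.0517
finger_force: 0.0
```

Call:
{"fn": "carry_out", "kwargs": {
  "steps": [
    [[0.06,0.04,-0.03],0,-0.1],
    [[0.12,0.08,-0.06],0,-0.1],
    [[0.12,0.08,-0.06],0,-0.1],
    [[0.12,0.08,-0.06],0,-0.1],
    [[0.12,0.08,-0.06],0,-0.1]
  ]
}}

```text
time: 25.15
tool_pos: [0.3868, 0.1581, 0.3048]
ee_rot: [-3.141, -0.0, 2.797]
wrist_force: [0.3, -0.5, 0.7]
width: 0.0517
finger_force: 0.0
```

```bash
python3 g.py; python3 k.py; python3 - <<'E'
from h import *;np.set_printoptions(precision=4,suppress=True)
from bench import robot
for n in("top","scene"):
    s=robot.snapshot(n);W=cloud(s)
    for nm,c,r,z0,z1 in(("lid disc",[.65,-.12],.05,.104,.113),("knob",[.65,-.12],.05,.133,.15),("neck",[.65,-.12],.05,.085,.098),("jug",[.688,-.323],.09,.142,.16),("water",[.608,.3416],.05,.142,.16)):
        m=(np.linalg.norm(W[...,:2]-c,axis=-1)<r)&(W[...,2]>z0)&(W[...,2]<z1);P=W[m]
        if len(P):print(n,nm,len(P),(P.min(0)+P.max(0))[:2]/2,np.ptp(P,axis=0)[:2],P[:,2].max())
a=cv2.imread("pics/scene_k.png")[120:330,150:470];b=cv2.imread("pics/top_k.png")[80:300,150:520]
cv2.imwrite("pics/fin.png",np.vstack([cv2.resize(x,(500,300),interpolation=cv2.INTER_CUBIC) for x in(a,b)]))
E
```

```text
t 25.15 pos [0.3868 0.1581 0.3048] axis 70.25335376175158 w 0.05165149927399436 f 0.0 tilt [-0.0006 -0.0007 -1.    ]
top [0.6493, -0.12] obj top z 0.1417528434874504 mid [ 0.6473 -0.119 ] ext [0.0209 0.022 ]
top [0.6336, 0.0038] obj top z 0.07902028244708831 mid [0.6298 0.0042] ext [0.0526 0.0532]
top [0.6295, 0.1325] obj top z 0.10798407224074077 mid [0.626  0.1302] ext [0.0231 0.0246]
top coaster [0.6336, 0.0038] -> [0.6321 0.0031] 0.04016289746077567 24
top coaster [0.6295, 0.1325] -> [0.6271 0.1318] 0.04026232166763384 29
scene [0.6493, -0.12] obj top z 0.14029652841967566 mid [ 0.6524 -0.1185] ext [0.0222 0.0262]
scene [0.6336, 0.0038] obj top z 0.07617638347583659 mid [0.6342 0.0061] ext [0.0549 0.0544]
scene [0.6295, 0.1325] obj top z 0.10631755768479371 mid [0.6311 0.1317] ext [0.0249 0.0249]
scene coaster [0.6493, -0.12] -> [ 0.6518 -0.1196] 0.03999779505157726 34
scene coaster [0.6336, 0.0038] -> [0.6362 0.0042] 0.04008114706883424 38
scene coaster [0.6295, 0.1325] -> [0.6319 0.133 ] 0.040043787976009416 51
top lid disc 540 [ 0.6478 -0.1194] [0.0642 0.0652] 0.11295991629996685
top knob 93 [ 0.6478 -0.119 ] [0.0217 0.0221] 0.14417113399217968
top jug 447 [ 0.6851 -0.3238] [0.1201 0.1045] 0.15838539060220927
top water 123 [0.6058 0.3407] [0.0246 0.0246] 0.15335940854339913
scene lid disc 278 [ 0.6519 -0.1176] [0.066  0.0639] 0.11267208264472918
scene knob 62 [ 0.6522 -0.1196] [0.0238 0.0249] 0.1419565420242203
scene neck 88 [ 0.6562 -0.1115] [0.0434 0.0378] 0.09693609922977403
scene jug 262 [ 0.6925 -0.3236] [0.1108 0.107 ] 0.15461676174372976
scene water 167 [0.6111 0.3425] [0.0265 0.0256] 0.15023238592692392
```

View pics/fin.png

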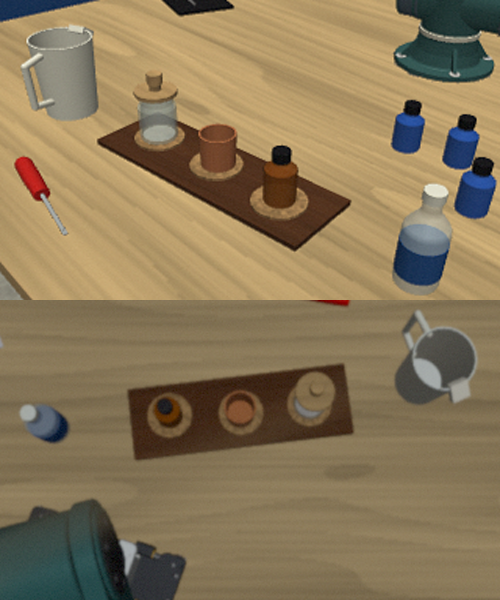

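The final view shows all three in place: lidded jar (155,105), cup (217,150) and bottle (281,180), each upright and within about 3 mm of its coaster centre. The lid is level and on the jar's axis, and the jug and water bottle haven't moved. Handing in.

```bash
python3 -c "
from bench import robot;print(robot.close_job())"
```

```text
the job is handed in; nothing more can be done
None
```

The job is handed in at about 25 s of the 128 s allowed: the lidded jar stands on the coaster next to the jug, the copper cup on the middle one and the brown bottle on the far one, each within about 3 mm of centre, with the jug and water bottle not moved.

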